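# Latch the bar clamping jig

## Task

Clamp the rusty square bar in the bar jig on the bench: bring the draw latch's loop, which is flipped back along the raised lever, over to the far side of the keeper hook so that its crossbar catches under the hook's lip, then press the lever down flat past centre, so that the latch stays shut by itself with the bar gripped between the jaws. Leave the other things on the bench where they are.

Things in the scene. Friction and masses are not known exactly. Their poses are not given: they have to be found in the camera images.
- jig: Steel bar jig bolted to the bench: plate 235 x 104 x 12 mm (jig x -137 to 98). Origin on the bench straight under the lever pivot. Its x axis runs along the plate from lever to keeper hook, y is parallel to the pivot pin and the bar, z up. At x -13 to 13 the pivot bracket, 35 mm wide, 65 high. Two guide strips 8 mm high lie on the plate at y = 46 and -46, x 66 to 96.
- jaw_gap (a point): Point fixed on the jig at x 42, y 0, z 28 mm: over the bar's place when clamped. Fixed jaw: x 12 to 34, 29 mm high. On the other side of the bar the sliding jaw, 26 mm long, 80 wide, 27 high, slides along x on the plate with about 8 N of friction and carries the keeper hook on a stem. It stands 2 to 14 mm open at the start; how far is not given.
- throat (a point): Fixed on the jig at x 93, y 0, z 50 mm: middle of where the crossbar may be when just hooked: x 87 to 99 (by the jaw's opening), z 43 to 57 (keeper set higher or lower), neither given: feel or look. Keeper, 28 mm wide in y: flat top (over x = 87 to 89 in any case), lip 5 thick, open throat 13 high facing +x, its middle 11.5 mm below the top; lip and floor jut 6 to 7 mm past the catching face.
- pivot (a point): Centre of the lever's pivot pin, 52 mm above the bench over the jig's origin. The lever turns about the jig's y axis through it.
- lever (a joint): Lever angle, rad: 0 = flat, handle pointing to the jig's -x; grows as the handle is raised and swung over towards the keeper; pi/2 = straight up; stop at 2.4. Stays where left (friction 0.09 N m). Dead centre is at 0.15 to 0.4: below it the tension pulls it shut. Shutting it draws jaw and sprung keeper (6 N/mm) some 5 mm beyond contact, about 35 N on the loop, 10 N on the handle.
- handle (a point): Middle of the rubber grip on the lever's face to press (upper face when flat, the +x face while upright): 98 mm from the pivot, 9.5 mm off the lever's line through the pivot. The grip is 44 x 26 x 11 mm (width along jig y) and ends 118 mm from the pivot.
- loop (a joint): Angle of the loop on the lever, rad. The loop's elevation above level, pointing to +x, is this value minus the lever angle. About 3.2 (its stop) at the start, flipped back along the raised lever; about equal to the lever angle when hooked. Swings almost freely.
- tab (a point): Grasp point, middle of the rubber pull tab on the loop's free end: tab 38 mm long along the loop, 16 wide (along jig y), 10 thick. 24 mm farther out than the crossbar, 130.5 mm from the loop's hinge pin, which sits on the lever 28 mm from the pivot on the handle's side (0.24 rad below its line when flat). Held across the width, the loop can pivot between the fingers.
- crossbar (a point): Middle of the crossbar, the end of the U-shaped loop of 8 mm steel rod: side rods 56 mm apart, 106.5 mm from hinge pin to crossbar. It hooks on the keeper's catching face (the post's +x side), under the lip and over the floor. Shut it lies at about jig x 79 mm; with the lever at its far stop it reaches jig x 118.
- bar: Rusty square steel bar, 16 x 260 x 16 mm, lying on the plate between the jaws, along jig y. Origin in the middle of its underside. Clamped, its middle is at jig x = 42 mm.
- spanner: Bystander: adjustable spanner, 209 mm long, lying flat.
- marker: Bystander: paint marker, 128 mm, lying.
- spray: Bystander: anti-spatter spray can, 53 mm across, 200 mm tall, upright. Origin under its foot.
- tape: Bystander: tape measure 65 x 79 x 35 mm, lying on its side.

How it is judged:
By the outcome, as a careful person would: the job done as asked, in the order asked, and still so for the second after the job is handed in, with the robot touching nothing.
It also fails if it takes over 64 s, if anything falls off the work surface, if the arm or the gripper's body presses on something with over 40 N, if the wrist force passes 120 N, or if a joint passes its speed limit or range.

## Robot

A 6-joint arm with a two-finger parallel gripper is mounted at the origin on the work surface; the furniture and walls round the work are solid. World frame = base frame: x ahead of the robot, y to its left, z up, the work surface at z = 0. Lengths are in mm, angles in degrees, forces in N, time in s.
With the tool pointing down it reaches from about 275 to 725 mm from the base axis. Payload 5.6 kg.
Tool frame: the origin (TCP) lies midway between the tips of the shut fingers; the grasp point (between the pads) lies 19 mm behind it (env.grasp_offset is the distance from the TCP to the grasp point, in mm); z points along the fingers, y is the line along which they close (so a half turn about z gives the same grasp; the last joint's range is limited). The gripper opens to 85 mm and grips with 20 to 120 N. Pads are 22 mm wide; open, the fingers measure 114 mm over their backs; the gripper's body (76 mm by 85 mm) begins 54 mm behind the grasp point. The pads swing forward as they close: fully open they stand 13 mm farther back than shut.
Start: joints at [86.666, 14.616, 6.199, 0, -81.583, -16.306], TCP at [184.842, 518.002, 231.283] pointing down, gripper open.
Joint ranges: [-168.99, 168.99], [-69.2, 112.95], [-62.41, 85.93], [-164.36, 98.24], [-168.68, -3.75], [-174.98, 174.98]. Speed limits (degrees/s): [147.25, 147.25, 180, 180, 180, 180].

## Interface

Orientations are given as [roll, pitch, yaw] about the fixed x, y, z axes, in that order (R = Rz(yaw) Ry(pitch) Rx(roll)).
In Python, from rig import env gives the robot as it stands. Calls block until the motion is done:
- env.move_pose(position, orientation): joint-space move of the TCP to a pose.
- env.line_to(position, velocity=150, rotation=None): straight line of the TCP; rotation=None keeps the orientation; velocity is the mean speed in mm/s.
- env.move_joints(angles): joint-space move.
- env.grip(opening, effort=None): finger opening in mm; effort is the grip in N (None keeps the last); returns when the fingers have stopped.
- env.pause(seconds).
- env.solve_ik(position, orientation): joint angles nearest the present ones, or None.
- env.get_state(): the state.
- env.camera(name): name is "side" or "top"; returns a dict with "pixels" (420x560x3 uint8, red, green, blue), "mtx" (3x3 intrinsics, pixels), "k1" (the pictures are not rectified: a ray, as slopes to the right and down, at radius r is drawn at 1 + k1 r^2 times it, then the intrinsics apply), "rvec" (rotation vector, rad) and "tvec" (3), from world to camera coordinates, as OpenCV has them. Camera axes: x right, y down, z forward; pixel columns grow to the right and rows downward; lengths in mm; the calibration is good to about 2 mm. A picture is of the moment at which its call begins. There is no depth.
A pose or a line that the arm cannot do raises env.Unreachable and nothing moves.
- env.job_done(): hands the job in; it is judged then, once.
The state is a dict: "t": time; "qpos": joint angles; "joint_velocities": joint speeds; "joint_torque": joint torques, N m; "tcp_pos": TCP position; "orientation": TCP orientation; "force": force on the tool from outside, world axes, zero at the start; "moment": the same for the moment, N m; "width": finger opening in mm; "grip_force": force on a finger pad.
Only numpy, scipy, OpenCV 4.12 (cv2) and the standard library are available. Lean on these libraries where they do the work, as an engineer would, in place of code of your own. Each camera call takes 0.05 s, during which the arm holds its last target. There are 200 camera calls.

## Working session

There is one attempt and no reset: what is moved stays moved. The work goes in short steps, each a Python script; the robot and the scene stay as the last script left them, time stands still between calls to the robot, and variables do not carry over. Pictures are saved under pics/ and viewed, at most 11 in all, crops included, and the job is handed in when it is done.

```bash
ls; mkdir -p pics
python3 - <<'E'
from rig import env
import cv2,numpy as np
for n in("side","top"):
    c=env.camera(n); cv2.imwrite(f"pics/{n}0.png",c["pixels"][:,:,::-1])
    R=cv2.Rodrigues(np.array(c["rvec"],float))[0]
    print(n,c["mtx"],c["k1"],(-R.T@np.array(c["tvec"]).reshape(3)).round(),R.round(2).tolist())
s=env.get_state();print(s["t"],s["orientation"],env.grasp_offset)
E
```

```text
pics
side [[500.99971497   0.         278.10575295]
 [  0.         500.99971497 207.93607608]
 [  0.           0.           1.        ]] -0.061733295573570914 [ -118. -1055.   510.] [[0.85, -0.53, -0.01], [-0.19, -0.29, -0.94], [0.49, 0.8, -0.35]]
top [[477.56752321   0.         286.47973763]
 [  0.         477.56752321 204.02472906]
 [  0.           0.           1.        ]] -0.06755759794540814 [ 269.  -56. 1295.] [[0.03, -1.0, 0.02], [-0.98, -0.03, -0.18], [0.18, -0.01, -0.98]]
0.1 [ 1.79903881e+02 -5.50513805e-03 -1.96444736e+01] 18.700000000000003
```

View pics/side0.png

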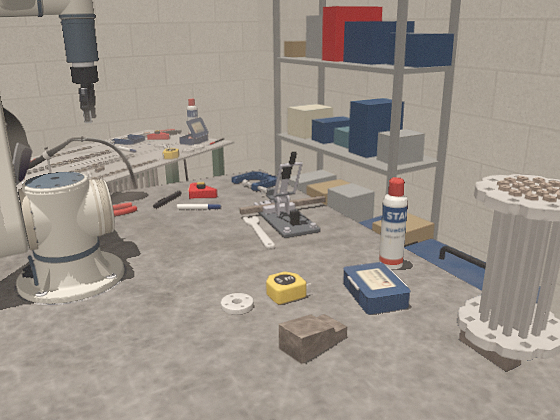

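View pics/top0.png

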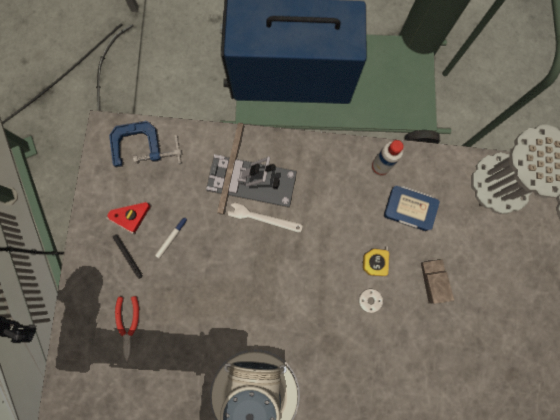

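The side view shows the jig at about (285,205), lever up. In the top view the plate runs from about (297,188) to (208,170), with the keeper on the left, so jig x is roughly world +y. I'll enlarge both.

Run:
```python
import cv2,numpy as np
a=cv2.imread("pics/side0.png")[140:250,225:345];b=cv2.imread("pics/top0.png")[120:240,195:315]
a=cv2.resize(a,None,fx=5,fy=5,interpolation=cv2.INTER_CUBIC);b=cv2.resize(b,None,fx=5,fy=5,interpolation=cv2.INTER_CUBIC)
cv2.imwrite("pics/side1.png",a);cv2.imwrite("pics/top1.png",b)
```

```text
(no output)
```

View pics/side1.png

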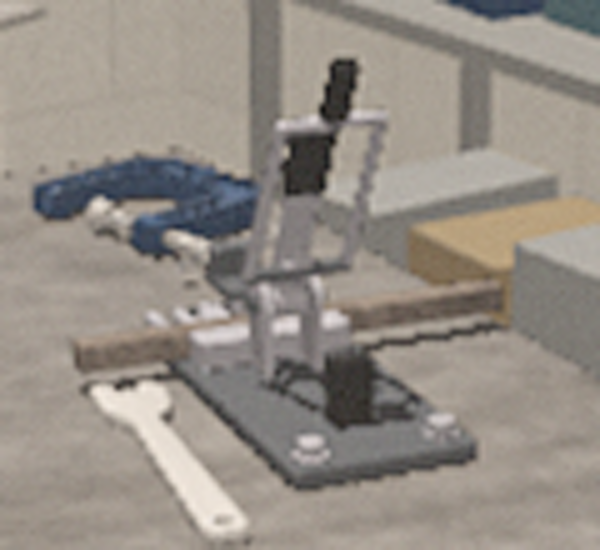

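View pics/top1.png

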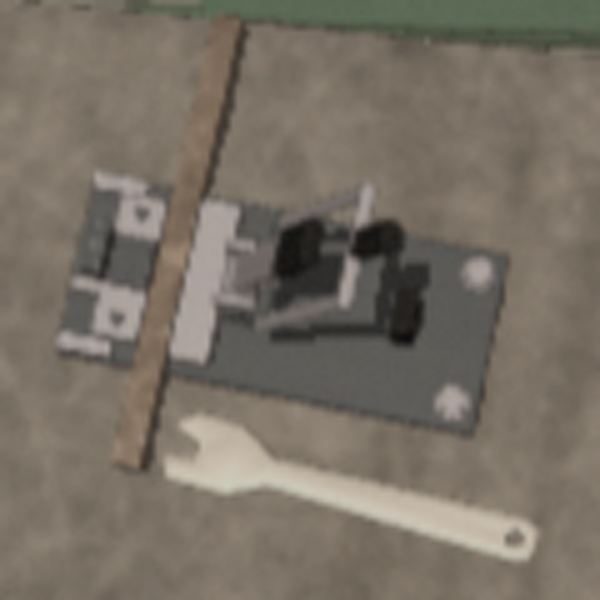

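In side1 the tab sits at (340,90), the crossbar spans (280,125) to (383,118), and the grip is at (307,163). In top1 the tab is at (378,240), the crossbar spans (366,190) to (347,303), and the plate corners are (508,255), (473,435), (57,353) and (97,175).

```bash
cat > h.py <<'E'
from rig import env
import cv2,numpy as np
from scipy.optimize import least_squares
def undist(c,p):
    p=(np.array(p,float).reshape(-1,2)); return cv2.undistortPoints(p[:,None],c["mtx"],np.array([c["k1"],0,0,0.]))[:,0]
def ray(c,p):
    R=cv2.Rodrigues(np.array(c["rvec"],float))[0]; t=np.array(c["tvec"],float).reshape(3)
    u=undist(c,p); d=np.c_[u,np.ones(len(u))]@R; return -R.T@t,d/np.linalg.norm(d,axis=1)[:,None]
def plane(c,p,z):
    o,d=ray(c,p); return o+d*((z-o[2])/d[:,2])[:,None]
def tri(c1,p1,c2,p2):
    out=[]
    for a,b in zip(np.array(p1,float).reshape(-1,2),np.array(p2,float).reshape(-1,2)):
        (o1,d1),(o2,d2)=ray(c1,a),ray(c2,b); d1,d2=d1[0],d2[0]
        s=np.linalg.lstsq(np.c_[d1,-d2],o2-o1,rcond=None)[0]; A=o1+s[0]*d1;B=o2+s[1]*d2
        out.append(np.r_[(A+B)/2,np.linalg.norm(A-B)])
    return np.array(out)
E
python3 - <<'E'
from h import *
S,T=env.camera("side"),env.camera("top")
t=lambda a:np.array(a)/5+[195,120]-0.4
s=lambda a:np.array(a)/5+[225,140]-0.4
cor=plane(T,t([(508,255),(473,435),(57,353),(97,175)]),12)[:,:2]
mod=np.array([(-137,-52),(-137,52),(98,52),(98,-52)])
for m in (mod,mod*[1,-1]):
    f=lambda q:(m@np.array([[np.cos(q[2]),np.sin(q[2])],[-np.sin(q[2]),np.cos(q[2])]])+q[:2]-cor).ravel()
    r=least_squares(f,[250,500,1.4]);print(r.x,r.cost,f(r.x).round(1))
    if m is mod or r.cost<c0: best=r.x
    c0=r.cost
x,y,a=best
P=tri(S,s([(340,90),(332,121),(307,163),(280,125),(383,118)]),T,t([(378,240),(357,247),(298,250),(347,303),(366,190)]))
print(P.round(1))
Rj=np.array([[np.cos(a),-np.sin(a)],[np.sin(a),np.cos(a)]])
J=np.c_[(P[:,:2]-[x,y])@Rj,P[:,2:]];print(J.round(1))
cs=plane(S,s([(300,480),(475,450)]),0);print(cs, (cs[:,:2]-[x,y])@Rj)
E
```

```text
[571.65671947  47.54416669   1.40323218] 2.864058057369154 [ 0.3 -1.3 -0.4 -0.8 -0.3  1.5  0.4  0.6]
[571.70970487  47.53512908   1.40047574] 21456.394074164273 [-102.5   16.2  101.8  -18.3  102.5  -16.  -101.8   18. ]
[[558.4 -26.7 189.6   2.3]
 [559.9 -16.3 170.7   1.6]
 [564.8  14.3 140.3   2.8]
 [531.3 -12.4 172.1   2.1]
 [589.2 -19.6 168.6   1.6]]
[[-75.4   0.7 189.6   2.3]
 [-64.9   0.9 170.7   1.6]
 [-33.9   1.2 140.3   2.8]
 [-65.8  29.8 172.1   2.1]
 [-63.3 -28.5 168.6   1.6]]
[[ 5.08339487e+02 -6.34672328e+01  5.68434189e-14]
 [ 6.06155702e+02 -8.04922510e+01  0.00000000e+00]] [[-120.01668597   43.91580343]
 [-120.48935418  -55.36984387]]
```

```bash
cat >> h.py <<'E'
from scipy.spatial.transform import Rotation as Ro
X0,Y0,A=571.65,47.54,1.4032
ex=np.array([np.cos(A),np.sin(A),0]);ey=np.array([-np.sin(A),np.cos(A),0]);ez=np.array([0,0,1.])
W=lambda x,z,y=0:np.array([X0,Y0,0])+x*ex+y*ey+z*ez
def J(p): p=np.asarray(p)-[X0,Y0,0]; return np.array([p@ex,p@ey,p[2]])
FLIP=1
def rot(tilt):  # tilt from vertical, tool leaning to +x side, deg
    a=np.radians(tilt); d=-np.sin(a)*ex-np.cos(a)*ez; yy=FLIP*ey; xx=np.cross(yy,d)
    return Ro.from_matrix(np.c_[xx,yy,d]).as_euler("xyz",degrees=True),d
def hinge(th): return np.array([-28*np.cos(th-.24),52+28*np.sin(th-.24)])
G=4. # grasped this far beyond tab point
def grasp_at(th,el): return hinge(th)+(130.5+G)*np.array([np.cos(el),np.sin(el)])
def linkage(xc,zc):
    ths=np.linspace(.9,2.4,1501); r=np.array([np.hypot(*(np.array([xc,zc])-hinge(t)))-106.5 for t in ths])
    i=np.argmin(abs(r)); h=hinge(ths[i]); return ths[i],np.arctan2(zc-h[1],xc-h[0]),r[i]
def tcp(gxz,tilt,back=0): # TCP world for grasp point at jig xz
    e,d=rot(tilt); return W(*gxz)+d*(env.grasp_offset-back),e
def cb_tcp(xc,zc,tilt):
    th,el,r=linkage(xc,zc); assert abs(r)<1,(xc,zc,r); return tcp(grasp_at(th,el),tilt)
E
python3 - <<'E'
import h; from h import *
for a in (88,100,112):print(a,[linkage(a,z) for z in(50,70)])
g0=np.array([-75.4,189.6])+G*np.array([-.45,.89])
for tilt in (30,40,50):
  for h.FLIP in (1,-1):
    L=[tcp(g0,tilt,70),tcp(g0,tilt)]+[tcp(grasp_at(1.16,e),tilt) for e in(1.6,1,.5)]+[cb_tcp(88,75,tilt),cb_tcp(112,50,tilt)]
    print(tilt,h.FLIP,[None if (q:=env.solve_ik(*p)) is None else np.round(q).astype(int).tolist() for p in L])
E
```

```text
88 [(np.float64(1.227), np.float64(-0.24046181737162914), np.float64(-0.0023878978188918154)), (np.float64(1.091), np.float64(-0.028682380624570316), np.float64(0.002288589809566588))]
100 [(np.float64(1.7320000000000002), np.float64(-0.2847281920756008), np.float64(-0.00842551792167967)), (np.float64(1.592), np.float64(-0.08775182200028843), np.float64(-0.012732189682779449))]
112 [(np.float64(2.1510000000000002), np.float64(-0.2698558791195366), np.float64(0.011715804268689567)), (np.float64(2.024), np.float64(-0.08806751951503988), np.float64(-0.011891163667158366))]
30 1 [[30, 23, 4, 23, -91, -43], [27, 23, -5, 24, -81, -44], [31, 25, 1, 22, -87, -46], [37, 30, 7, 20, -89, -51], [39, 35, 8, 19, -86, -54], [40, 39, 5, 19, -80, -57], [41, 42, 6, 19, -79, -59]]
30 -1 [[30, 23, 4, 23, -91, 137], [27, 23, -5, 24, -81, 136], [31, 25, 1, 22, -87, 134], [37, 30, 7, 20, -89, 129], [39, 35, 8, 19, -86, 126], [40, 39, 5, 19, -80, 123], [41, 42, 6, 19, -79, 121]]
40 1 [[33, 27, 2, 28, -94, -48], [30, 27, -7, 30, -85, -50], [34, 29, 0, 28, -91, -51], [39, 35, 7, 25, -94, -54], [42, 40, 9, 24, -93, -57], [42, 44, 8, 23, -88, -60], [43, 47, 9, 23, -87, -62]]
40 -1 [[33, 27, 2, 28, -94, 132], [30, 27, -7, 30, -85, 130], [34, 29, 0, 28, -91, 129], [39, 35, 7, 25, -94, 126], [42, 40, 9, 24, -93, 123], [42, 44, 8, 23, -88, 120], [43, 47, 9, 23, -87, 118]]
50 1 [[36, 32, 1, 33, -98, -53], [32, 31, -8, 35, -90, -55], [36, 33, -1, 32, -96, -54], [41, 39, 7, 30, -100, -57], [43, 44, 11, 28, -99, -59], [44, 49, 10, 27, -95, -62], [45, 52, 13, 26, -94, -63]]
50 -1 [[36, 32, 1, 33, -98, 127], [32, 31, -8, 35, -90, 125], [36, 33, -1, 32, -96, 126], [41, 39, 7, 30, -100, 123], [43, 44, 11, 28, -99, 121], [44, 49, 10, 27, -95, 118], [45, 52, 13, 26, -94, 117]]
```

```bash
python3 - <<'E'
from h import *
g0=np.array([-75.4,189.6])+G*np.array([-.45,.89])
env.grip(50,30)
p,e=tcp(g0,40,70); env.move_pose(p+[0,40,60],e); env.line_to(p,200)
p,e=tcp(g0,40,0); env.line_to(p,120); s=env.get_state();print(s["t"],J(s["tcp_pos"]),s["force"])
def shot(n):
  im=[]
  for k,(x,y) in (("side",(225,140)),("top",(195,120))):
    c=env.camera(k)["pixels"][:,:,::-1]; im.append(cv2.resize(c[y-40:y+110,x-10:x+125],None,fx=2.9,fy=3,interpolation=cv2.INTER_CUBIC))
  cv2.imwrite(n,np.hstack(im))
shot("pics/pre.png")
E
cat >> h.py <<'E'
def shot(n):
  im=[]
  for k,(x,y) in (("side",(225,140)),("top",(195,120))):
    c=env.camera(k)["pixels"][:,:,::-1]; im.append(cv2.resize(c[y-40:y+110,x-10:x+125],None,fx=2.9,fy=3,interpolation=cv2.INTER_CUBIC))
  cv2.imwrite(n,np.hstack(im))
E
```

```text
4.0417 [-88.49349829  -0.64984875 179.77156824] [0.57007856 0.41438996 0.7993576 ]
```

View pics/pre.png

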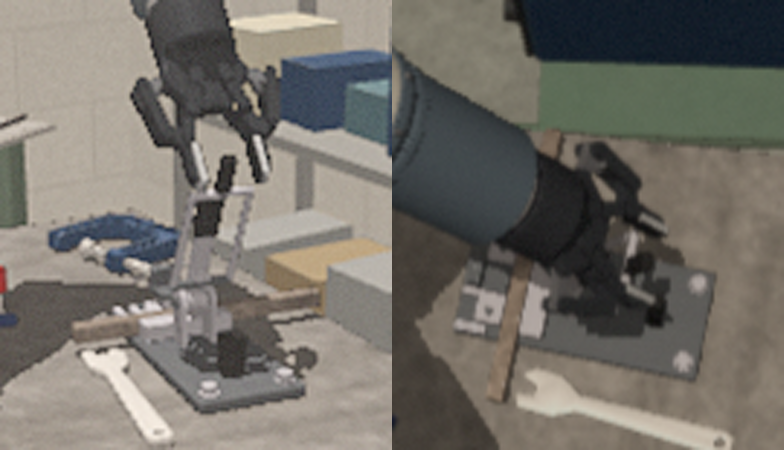

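The tab, at side (227,172), lies between the two pads, whose tips are at (198,190) and (262,180). I'll grip it, swing the loop over, and feel for the keeper's top.

Run:
```python
from h import *
env.grip(5,40); s=env.get_state(); print(s["t"],s["width"],s["grip_force"],s["force"].round(1) if hasattr(s["force"],"round") else s["force"])
for el in (1.75,1.45,1.1,.75,.4):
    p,e=tcp(grasp_at(1.16,el),40); env.line_to(p,140)
    s=env.get_state(); print(el,round(s["t"],1),np.round(J(s["tcp_pos"]),1),round(s["width"],1),np.round(s["force"],1))
p,e=cb_tcp(88,80,40); env.line_to(p,100); s=env.get_state(); print(s["t"],np.round(s["force"],1),s["width"])
shot("pics/over.png")
```

```text
4.5417 15.410398915569417 42.6612263917923 [-3.7  0.3  1.6]
1.75 5.0 [-53.    0.4 192. ] 15.4 [-4.7  0.8  1.6]
1.45 5.4 [-12.8   0.2 193.5] 15.2 [-5.7  1.1  1.9]
1.1 5.9 [3.190e+01 1.000e-01 1.797e+02] 15.6 [-5.1  1.8  1.6]
0.75 6.4 [6.900e+01 1.000e-01 1.511e+02] 15.4 [-3.5 -0.8 -2. ]
0.4 6.8 [ 94.1   0.  112.5] 15.0 [-3.8 -3.1 -2. ]
7.4583 [-4.3 -1.9  1.7] 15.14095962671184
```

View pics/over.png

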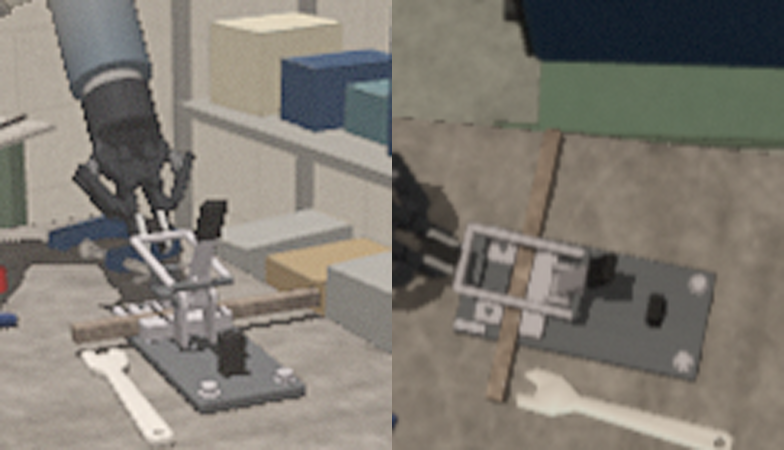

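Loop is over the keeper: crossbar near top view (463,260), and the tab is still gripped. Now I'll feel downward.

Run:
```python
from h import *
for z in (76,72):
    p,e=cb_tcp(88,z,40); env.line_to(p,60)
env.pause(.2); f0=np.array(env.get_state()["force"])
for z in np.arange(71,54,-1.):
    p,e=cb_tcp(88,z,40); env.line_to(p,25); env.pause(.1); s=env.get_state(); f=np.array(s["force"])-f0
    print(z,np.round(f,1),round(p[2]-s["tcp_pos"][2],2))
    if f[2]>5: break
print(s["t"],s["width"])
```

```text
71.0 [-1.   0.8  0.5] -0.17
70.0 [0.5 0.7 1.4] 0.0
69.0 [0.9 1.3 0.2] 0.02
68.0 [ 0.5  0.6 -1. ] 0.06
67.0 [ 1.6  0.2 -0.9] -0.01
66.0 [ 2.2  0.3 -0.2] -0.03
65.0 [ 1.5 -0.1 -0.3] 0.03
64.0 [ 1.9 -0.8 -0.2] -0.04
63.0 [ 1.5 -0.9 -0.3] 0.03
62.0 [ 1.8 -1.8  0.1] 0.05
61.0 [ 2.  -1.6  0.9] 0.05
60.0 [ 1.2 -2.7 -0.2] -0.08
59.0 [ 1.6 -3.7  1. ] -0.03
58.0 [ 1.5 -3.1  0.3] -0.05
57.0 [ 2.2 -4.4 -0.5] -0.06
56.0 [ 0.8 -2.2  4.5] -0.97
55.0 [-1.5 -2.9  8.1] -1.95
14.2083 15.077890512353298
```

Run:
```python
from h import *
for x,z,v in ((88,63,40),(100,66,60),(112,66,60),(113,55,60),(113,41.5,50)):
    p,e=cb_tcp(x,z,40); env.line_to(p,v); s=env.get_state();print(x,z,np.round(s["force"],1),np.round(p-s["tcp_pos"],1))
env.pause(.2); f0=np.array(env.get_state()["force"]); print(J(f0+[X0,Y0,0]))
for x in np.arange(111,82,-1.5):
    p,e=cb_tcp(x,41.5,40); env.line_to(p,30); s=env.get_state(); f=np.array(s["force"])-f0
    fj=np.array([f@ex,f@ey,f[2]]); print(x,np.round(fj,1),np.round(J(p)-J(s["tcp_pos"]),1)[[0,2]])
    if fj[0]>7: break
print(s["t"],s["width"])
im=env.camera("side")["pixels"][150:230,240:350,::-1]; cv2.imwrite("pics/h1.png",cv2.resize(im,None,fx=7,fy=7,interpolation=cv2.INTER_CUBIC))
```

```text
88 63 [-1.3 -2.  -1.7] [-0.1 -0.6  0.8]
100 66 [-2.8 -0.8  0.7] [-0.2 -0.7  0.4]
112 66 [-2.3  1.5 -0.2] [-0.2 -0.8  0.3]
113 55 [-2.5 -1.3  2.3] [-0.   0.3  0.2]
113 41.5 [-2.1 -1.1  3.1] [-0.   0.   0.3]
[-1.14799084  0.84913027  1.76196702]
111.0 [ 5.5  1.  -1.2] [-1.2  0.1]
109.5 [ 5.6  1.9 -0.2] [-1.3  0.1]
108.0 [5.5 1.2 0.4] [-1.3  0. ]
106.5 [ 6.2  0.7 -0.5] [-1.2  0.1]
105.0 [ 6.3  1.3 -0. ] [-0.8  0. ]
103.5 [ 5.3  0.7 -0.1] [-0.4 -0. ]
102.0 [ 4.4  1.8 -1.4] [-0.1 -0.1]
100.5 [3.9 1.5 0.2] [ 0.1 -0.1]
99.0 [ 4.3  1.1 -0.3] [ 0.2 -0.1]
97.5 [ 3.2  0.5 -0. ] [ 0.2 -0.1]
96.0 [ 4.6  0.7 -0.3] [ 0.2 -0. ]
94.5 [ 3.9  0.3 -0.4] [ 0.2 -0. ]
93.0 [ 3.9  0.4 -0.9] [0.2 0. ]
91.5 [ 3.5 -0.3 -1.7] [0.1 0.1]
90.0 [ 3.4 -0.2 -1.9] [0.1 0.1]
88.5 [ 3.6 -0.2 -2. ] [-0.   0.1]
87.0 [ 6.8  1.3 -3. ] [-0.4  0.2]
85.5 [ 9.6  2.3 -3.5] [-1.4  0.3]
20.875 15.004044581435828
```

View pics/h1.png

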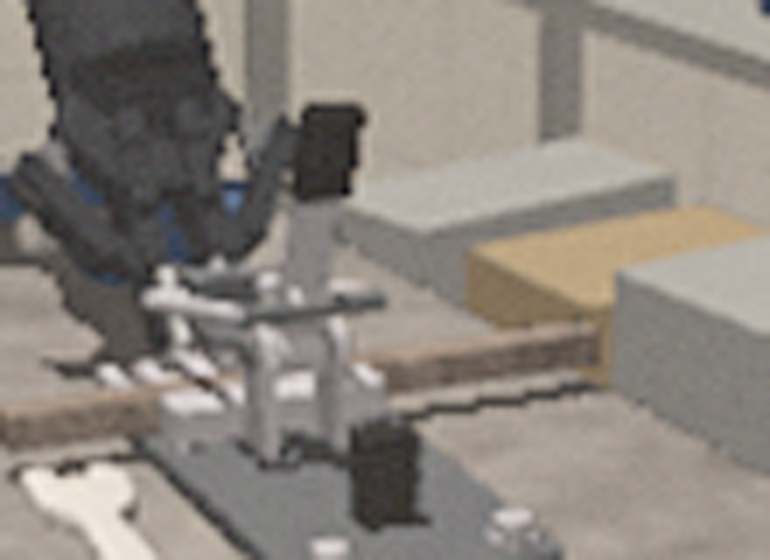

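Side view: the crossbar is at about (155,300), drawn against the keeper, with the lever upright at (330,150). Contact at x≈87 fits the catching face. I'll check the vertical play in the throat, which should be about 5 mm.

Run:
```python
from h import *
def go(x,z):
    p,e=cb_tcp(x,z,40); env.line_to(p,25); env.pause(.1); s=env.get_state(); print(x,z,np.round([np.dot(s["force"],ex),s["force"][2]],1),np.round(J(p)-J(s["tcp_pos"]),1)[[0,2]]); return s
go(87.5,41.5)
for z in (42.5,43.5,44.5,45.5,46.5):
    if go(87.5,z)["force"][2]<-6: break
for z in (42,41,40,39,38,37):
    s=go(87.5,z)
    if s["force"][2]>8: break
print(s["t"])
```

```text
87.5 41.5 [ 1.7 -0.2] [ 0.3 -0.1]
87.5 42.5 [-0.4 -1.8] [0.2 0.1]
87.5 43.5 [ 0.6 -3.2] [0.  0.1]
87.5 44.5 [ 0.4 -9.2] [0.  0.8]
87.5 42 [ 0.  -2.9] [ 0.2 -0.6]
87.5 41 [-0.6  2. ] [ 0.3 -0.7]
87.5 40 [-1.1  7.6] [ 0.3 -1.6]
87.5 39 [ 0.1 12.8] [ 0.3 -2.8]
23.7583
```

The play ends at the lip (≈43.7) and the floor (≈41), so the crossbar is captured. I'll release it, back off, and press the lever.

```bash
cat >> h.py <<'E'
def press(th,off=0):
    t=np.array([-np.cos(th),np.sin(th)]);n=np.array([np.sin(th),np.cos(th)])
    g=np.array([0,52])+98*t+(9.5+off)*n; e,d=rot(np.clip(np.degrees(th)*.6,0,45)); return W(*g),e
E
python3 - <<'E'
from h import *
p,e=cb_tcp(86.5,42.2,40); env.line_to(p,25); env.grip(36); _,d=rot(40)
env.line_to(p-d*60,150); env.line_to(p-d*60+[0,0,90],200); env.grip(0,40)
print(all(env.solve_ik(*press(t)) is not None for t in(1.4,1,.5,0,-.05)))
q,e=press(1.3,30); env.line_to(q,150,e); env.pause(.2); s=env.get_state(); print(s["t"],np.round(s["force"],1))
shot("pics/prepress.png")
E
```

```text
True
27.2 [-0.2  0.4  0.1]
```

View pics/prepress.png

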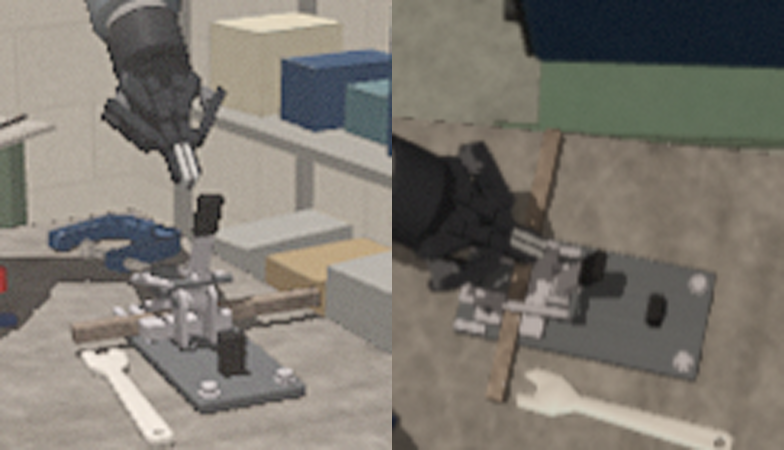

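The loop is still level at the keeper (side view, tab around (140,285)). The closed fingertips are at (187,182), on the +x side of the grip at (208,215). Now the lever.

Run:
```python
from h import *
for th in [1.25,1.15,1.0,.85,.7,.6,.5,.4,.32,.24,.16,.08,0,-.03,-.06,-.09]:
    q,e=press(th,0); env.line_to(q,80,e); s=env.get_state(); f=np.array(s["force"])
    print(th,round(s["t"],1),np.round([f@ex,f@ey,f[2]],1),np.round(J(s["tcp_pos"])-J(q),1))
    if np.linalg.norm(f)>38: print("stop");break
env.pause(.2);f=env.get_state()["force"];print(np.round(f,1))
q,e=press(0,60); env.line_to(q,120,e); env.line_to(q+[0,0,60],200); env.pause(.5); print(env.get_state()["t"])
im=env.camera("side")["pixels"][160:240,235:345,::-1];im2=env.camera("top")["pixels"][140:220,190:300,::-1]
cv2.imwrite("pics/done.png",cv2.resize(np.vstack([im[:],im2[:]])[:],None,fx=3.7,fy=3.7,interpolation=cv2.INTER_CUBIC))
```

```text
1.25 27.9 [ 0.9 -0.6 -0.1] [-0.1 -0.2  0.3]
1.15 28.2 [-0.1  0.7  0.5] [ 0.1 -0.3  0.7]
1.0 28.5 [-0.5  0.6  0.1] [-0.1 -0.1  0.4]
0.85 28.8 [-1.2  0.2  0. ] [-0.1  0.   0.1]
0.7 29.2 [-0.4 -0.4  0.3] [-0.1  0.1  0. ]
0.6 29.4 [ 0.3 -0.2  0.7] [-0.1  0.1 -0. ]
0.5 29.7 [-0.1 -0.3 -0.3] [-0.2  0.2 -0. ]
0.4 30.0 [ 0.1  0.7 -0.7] [-0.3  0.1  0. ]
0.32 30.2 [-0.4 -0.4  1.7] [-0.2  0.1  0. ]
0.24 30.5 [-0.1  0.7  0.7] [-0.2  0.1  0.1]
0.16 30.7 [-0.2 -0.3 -0.1] [-0.2  0.   0.1]
0.08 31.0 [ 0.2 -0.1 -0.3] [-0.2  0.   0.1]
0 31.2 [-0.2 -0.   0.4] [-0.2 -0.2  0.5]
-0.03 31.5 [-0.4  6.7 16.5] [ 0.1 -0.4  2.7]
-0.06 31.7 [ 2.6 13.  32.2] [ 0.2 -0.6  5.3]
-0.09 32.0 [ 3.2 20.9 48.7] [ 0.2 -0.9  7.9]
stop
[-20.3   6.2  48.6]
33.8583
```

View pics/done.png

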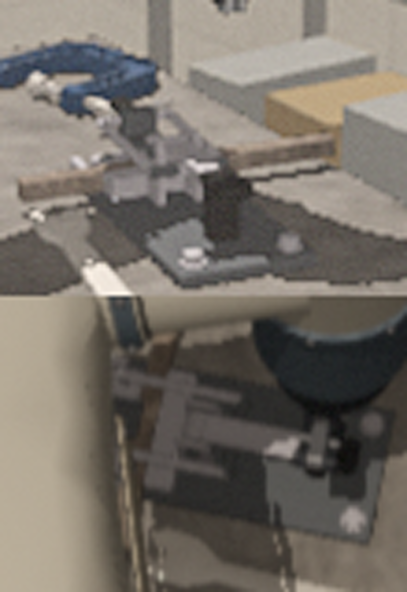

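There was no clamping force on the way down, so the loop may have come unhooked. The arm blocks the view, so I'll move clear and look.

Run:
```python
from h import *
s=env.get_state(); p,e=tcp((150,230),40); env.line_to(p,300,e) ; print(env.get_state()["t"])
im=env.camera("side")["pixels"][160:235,245:345,::-1];im2=env.camera("top")["pixels"][140:215,200:300,::-1]
cv2.imwrite("pics/clear.png",np.hstack([cv2.resize(i,None,fx=4,fy=4,interpolation=cv2.INTER_CUBIC) for i in(im,im2)]))
```

```text
34.925
```

View pics/clear.png

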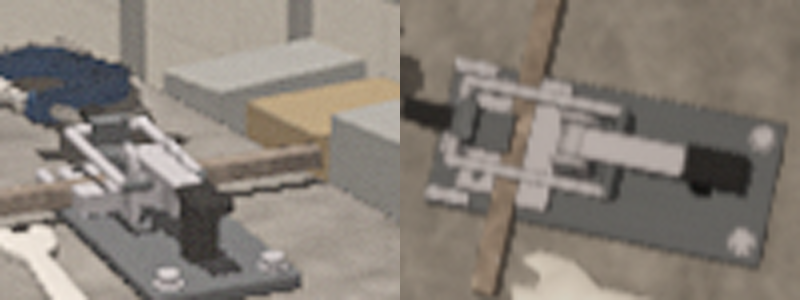

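Run:
```python
from h import *
S,T=env.camera("side"),env.camera("top")
P=tri(S,[(263.6,192.3),(277,189.8)],T,[(211.7,177.2),(216,161)])
for p in P: print(J(p[:3]).round(1),p[3].round(1))
for z in (44,58): print(z,[J(q).round(1) for q in plane(T,[(211.7,177.2),(216,161)],z)])
im=T["pixels"][150:190,200:240,::-1];im2=S["pixels"][180:215,250:290,::-1]
cv2.imwrite("pics/keep.png",np.hstack([cv2.resize(i,(400,400),interpolation=cv2.INTER_CUBIC) for i in(im2,im)]))
```

```text
[82.2 22.4 51.7] 3.0
[ 80.9 -20.9  54.3] 7.1
44 [array([83.3, 19.3, 44. ]), array([ 81.8, -26.9,  44. ])]
58 [array([80.6, 22.3, 58. ]), array([ 79.2, -23.5,  58. ])]
```

View pics/keep.png

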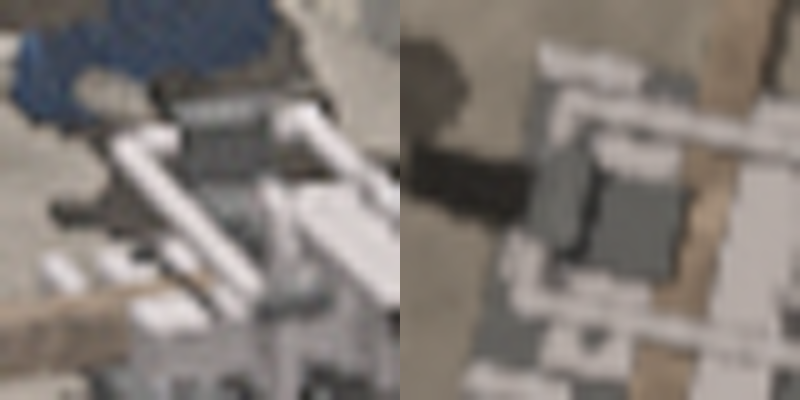

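The keeper's lip covers the middle of the crossbar in the top view (540–590, 150–255). In the side view the post stands in front of it, so it's hooked with the lever flat. One numeric check of the bar between the jaws before I hand in.

Run:
```python
from h import *
T=env.camera("top")
m=cv2.cvtColor(T["pixels"],cv2.COLOR_RGB2HSV)
print(m[170,222:242].tolist())
for z,p in((16,[(229,170),(234.8,170)]),(16,[(239.5,127),(218,212),(223.5,213)])): print([J(q).round(1)[:2].tolist() for q in plane(T,p,z)])
```

```text
[[20, 16, 96], [23, 11, 95], [20, 16, 97], [24, 13, 95], [24, 14, 94], [24, 13, 95], [15, 39, 78], [14, 67, 125], [15, 65, 153], [14, 63, 161], [14, 57, 160], [12, 23, 163], [10, 21, 178], [9, 20, 180], [10, 21, 181], [12, 21, 180], [10, 21, 181], [11, 21, 173], [10, 26, 117], [9, 25, 103]]
[[46.3, -15.8], [30.6, -18.9]]
[[44.2, -143.1], [50.4, 104.7], [35.2, 104.5]]
```

```bash
python3 -c "
from rig import env
print(env.job_done(), env.get_state()['t'])"
```

```text
the job is handed in; nothing more can be done
the job is handed in; nothing more can be done
```

I handed the job in at about 35 s of the 64 s allowed: the loop is hooked under the keeper's lip, the lever is flat, and the bar sits at its clamped position (middle about jig x 42–43 mm). However, I felt almost no force on the handle while closing, so the grip is judged from the camera images and geometry, not from measured tension.

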